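Lay a fresco fragment in its storage case and secure the lid with the turnbutton

ROBOT

A 6-joint arm with a two-finger parallel gripper is mounted at the origin on the work surface. World frame = base frame: x ahead of the robot, y to its left, z up, the work surface at z = 0. Lengths are in m, angles in rad, forces in N, time in s.
With the tool pointing down it reaches from about 0.375 to 0.925 m from the base axis. Payload 5.7 kg.
Tool frame: the origin (TCP) lies where the fingers leave the gripper's body, on its centre line; the fingertips stand 73 mm ahead of it and the grasp point (between the pads) lies 54 mm ahead of it; z points along the fingers, y is the line along which they close (so a half turn about z gives the same grasp; the last joint's range is limited). The gripper opens to 85 mm and grips with 20 to 120 N. Pads are 22 mm wide; open, the fingers measure 114 mm over their backs; the gripper's body (76 mm by 85 mm) begins 54 mm behind the grasp point. The pads swing forward as they close: fully open they stand 13 mm farther back than shut.
Start: joints at [1.131, 0.359, 1.51, -0, 1.272, -0.115], TCP at [0.191, 0.569, 0.304] pointing down, gripper open.
Joint ranges: [-2.97, 2.97], [-1.01, 2.36], [0.21, 2.38], [-0.96, 4.11], [0.2, 2.71], [-2.98, 2.98]. Speed limits (rad/s): [2.39, 2.39, 3.14, 3.14, 3.14, 3.14].

INTERFACE

Orientations are given as a unit quaternion [w, x, y, z].
In Python, from rig import arm, camera gives the robot as it stands.
- The arm moves only by the tool move_arm, never from a script. Its argument "rows" is a list of rows, each a list of 3 entries, a list of its own where there are three numbers: the closure, from -1 (fully open) to 1 (shut), then the shift along the world's x, y, z in units of 25 mm (1.0 is 25 mm), then the turn about the world's z in degrees. In form: [[hand, [tx, ty, tz], turn], ...]. A call has 1 to 5 rows; each row is the pose to reach, as a shift and turn from the pose commanded when the call began; what a row does not reach only later rows make up. A row lasts 1/12 s, in which the tool goes at most 41.7 mm and 7.16 degrees, less where a joint would pass 70% of its speed; a pose out of reach is approached as far as the arm can. A call with a gripper value outside its range is refused whole. The fingers move at their own pace and stop on an object; "squeeze" is the grip in N (left out, the last holds). Time passes only in rows, so rows that repeat a pose let the fingers close. It gives the time, the measured TCP pose, the force, the opening and the grip force at its end, in the units of the state.
- arm.observe(): the state, without advancing time (a new reading comes with each control period).
- camera(name): name is "scene" or "top" or "wrist"; returns a dict with "color" (420x560x3 uint8, red, green, blue), "mtx" (3x3 intrinsics, pixels), "k1" (the pictures are not rectified: a ray, as slopes to the right and down, at radius r is drawn at 1 + k1 r^2 times it, then the intrinsics apply), "R" (3x3) and "t" (3): a world point X has camera coordinates R X + t; the wrist camera has in their place "tool_from_camera" (4x4, takes a point from camera to tool coordinates, whose origin is the TCP and whose axes are the flange's). Camera axes: x right, y down, z forward; pixel columns grow to the right and rows downward; lengths in m; the calibration is good to about 2 mm. A picture is of the moment at which its call begins: read the wrist's pose just before it. There is no depth.
- arm.finish_job(): hands the job in; it is judged then, once.
The state is a dict: "time": time; "q": joint angles; "qd": joint speeds; "joint_torque": joint torques, N m; "tool_pos": TCP position; "tcp_rot": TCP orientation; "ft_force": force on the tool from outside, world axes, zero at the start; "moment": the same for the moment, N m; "gripper_width": finger opening in m; "grip_force": force on a finger pad.
Only numpy, scipy, OpenCV 4.12 (cv2) and the standard library are available. Lean on these libraries where they do the work, as an engineer would, in place of code of your own. Each camera call takes 0.05 s, during which the arm holds its last target. There are 200 camera calls.

TASK

Lay the loose painted plaster fragment, painted side up, flat on the foam in the open wooden case; put it down, do not drop it. Then swing the lid down until it is fully shut, and only then lock it with the spring-loaded turnbutton: lift it by its red grip so that its bar clears the lid's edge, turn it clockwise all the way to its stop, straight across the lid, and let it spring down onto the lid. Leave the jar, the brush and the blue pot where they are.

Things in the scene. Friction and masses are not known exactly. Their poses are not given: they have to be found in the camera images.
- case: Fixed plywood storage case, 160 (x) by 200 (y) by 60 mm high, walls 6 mm; origin: centre of its underside, z up. Inside 148 by 188 mm, with a foam bed whose top is 11 mm above the origin. The lid is hinged along the top of the +x wall; in the middle of the -x wall's outside a dark block (40 by 44 mm, 62 mm high) carries the turnbutton.
- case_bed (a point): Centre of the upper face of the foam bed inside the case; axes as the case.
- lid (a joint): Angle of the plywood lid (160 by 200 by 7.5 mm, no handle; a 3 mm steel plate, 34 by 90 mm, on top at the middle of its free edge): 0 = fully shut on the rim, its top then 68 mm above the table; 1.57 = upright; at most 1.9. Stiff hinge: it stays where left, takes about 3 N at its free edge; push its outer face down to the hard stop. With the turnbutton across it cannot shut.
- lid_hinge (a point): Middle of the lid's hinge line, on top of the case's +x wall, 60 mm above the table; the axis runs along the case's y. Fixed to the case.
- lid_edge (a point): Middle of the lid's free edge on its outer (upper when shut) face, 160 mm from the hinge; moves with the lid, z is the outward normal of that face.
- turnbutton (a joint): Angle of the turnbutton about its vertical pivot: 0 = at its stop, bar pointing along the case's +x across the lid (locked); grows anticlockwise seen from above, to 2.9 (bar pointing nearly away from the lid). Stiff (0.12 N m), stays where left, hard stops. Starts at 2.0 to 2.75, usually too far for one grasp. Below 1.4 the unlifted bar runs into the shut lid's edge: lift it first.
- lift (a joint): Height of the whole turnbutton above its rest, 0 to 0.017 m, against a spring that pulls it down (5 N at rest, 9 N at the top). At rest the underside of its bar is 62.5 mm above the table, 8.5 mm below the top of the steel plate on the shut lid; sprung down on that plate it reads about 0.0085.
- button_grip (a point): On the turnbutton's pivot, 92 mm above the table at rest, 100 mm from the case's centre towards its -x; x axis along the bar. Red grip: an upright ridge 44 mm along the bar, 12 mm thick, 70 to 96 mm above the table at rest. Brass bar below it: 18 mm wide, 8 mm thick, reaching 48 mm from the pivot (+x), 28 mm of it over the lid when locked, and 18 mm behind it.
- fragment: Loose fragment of painted plaster, about 62 (x) by 40 (y) by 18 mm, 60 to 120 g; terracotta painted face up; origin: centre of its underside, under the 40 mm wide part, where it is gripped across y. It lies left or right of the case.
- jar: White plastic jar with lid, 60 mm across, 85 mm high, origin at its underside; leave alone.
- brush: Brush lying on the table, 180 mm long; leave alone.
- pot: Small blue ceramic pot, 60 mm across, 45 mm high; leave alone.
Mind the look-alikes: they are no part of the job. Of the things like the fragment, leave any that is turquoise; of the rest the smaller one is meant.

How it is judged:
On the way, in this order (a step that is already met when the one before it is completed fails the run):
1. the fragment lies flat on the foam, painted side up, let go, at rest (x of fragment in the frame of case between -0.07 and 0.07 m and y of fragment in the frame of case between -0.09 and 0.09 m and z of fragment in the frame of case between 0.005 and 0.018 m and angle between fragment's own z axis and vertical below 0.2 rad and contact force between the fingers and fragment below 0.1 N and linear speed of fragment below 0.03 m/s), for 0.1 s.
2. the lid is fully shut (within 0.03 rad) (value of joint lid below 0.03 rad), for 0.1 s.
3. the turnbutton is at its stop across the shut lid (within 0.1 rad), sprung down on it (value of joint turnbutton below 0.1 rad and value of joint lid below 0.03 rad and value of joint lift between 0.006 and 0.011 m), for 0.1 s.
At the end, for the whole second after the job is handed in: The fragment lies at rest flat (within 0.2 rad), painted side up, on the foam inside the case; the lid is shut within 0.03 rad and the turnbutton stands across it within 0.1 rad of its stop, sprung down onto it (lift between 6 and 11 mm) (all of step 3 and x of fragment in the frame of case between -0.07 and 0.07 m and y of fragment in the frame of case between -0.09 and 0.09 m and z of fragment in the frame of case between 0.005 and 0.018 m and angle between fragment's own z axis and vertical below 0.2 rad and linear speed of fragment below 0.03 m/s); the robot touches nothing.
It fails at once if the fragment is dropped (falls faster than 0.7 m/s out of the fingers) (linear speed of fragment above 0.7 m/s and contact force between the fingers and fragment below 0.1 N).
It fails at once if the jar is moved more than 30 mm (distance of jar from where it was at the start of the episode above 0.03 m).
It fails at once if the brush is moved more than 30 mm (distance of brush from where it was at the start of the episode above 0.03 m).
It fails at once if the pot is moved more than 30 mm (distance of pot from where it was at the start of the episode above 0.03 m).
It also fails if it takes over 72 s, if anything falls off the work surface, if the arm or the gripper's body presses on something with over 40 N, if the wrist force passes 120 N, or if a joint passes its speed limit or range.

## Working session

There is one attempt and no reset: what is moved stays moved. The work goes in short steps, Python scripts to look and compute and a tool call to move; the robot and the scene stay as the last step left them, time stands still between calls to the robot, and variables do not carry over. Pictures are saved under pics/ and viewed, at most 10 in all, crops included, and the job is handed in when it is done.

Besides the shell and the picture viewer there is one more tool, called after ">>>" as name([rows], argument=value, ...), one row to a line, values as JSON. move_arm: Moves the arm, as the interface text tells. Its arguments: {"type":"object","properties":{"rows":{"type":"array"},"squeeze":{"type":"number"}},"required":["rows"]}

```bash
mkdir -p pics; ls
cat > h.py <<'E'
import numpy as np, cv2
from rig import arm, camera
def ray(c,u,v):
    K=c["mtx"];d=np.array([(u-K[0,2])/K[0,0],(v-K[1,2])/K[1,1]]);s=d.copy()
    for _ in range(30): s=d/(1+c["k1"]*(s@s))
    return np.array([s[0],s[1],1.])
def pix2z(c,u,v,z):
    R,t=np.array(c["R"]),np.array(c["t"]);o=-R.T@t;w=R.T@ray(c,u,v)
    return o+w*(z-o[2])/w[2]
def proj(c,X):
    R,t=np.array(c["R"]),np.array(c["t"]);p=R@np.array(X)+t;s=p[:2]/p[2];s=s*(1+c["k1"]*(s@s))
    return c["mtx"][0][0]*s[0]+c["mtx"][0][2],c["mtx"][1][1]*s[1]+c["mtx"][1][2]
E
python3 - <<'E'
from h import *
import pickle
s=arm.observe();print(s)
for n in("top","scene"):
    c=camera(n);pickle.dump(c,open(n+".pkl","wb"));cv2.imwrite(f"pics/{n}0.png",cv2.resize(c["color"][:,:,::-1],(800,600),interpolation=cv2.INTER_CUBIC));print(n,-np.array(c["R"]).T@c["t"],c["k1"],c["mtx"])
E
```

```text
pics
{'time': 0.0, 'q': array([ 1.13095474e+00,  3.59495157e-01,  1.51141023e+00,  1.42311073e-06,
        1.27252464e+00, -1.15090000e-01]), 'qd': array([-0.00049634,  0.00027947, -0.0001427 , -0.00049031, -0.00061082,
        0.0007372 ]), 'joint_torque': array([ 2.43369410e-03, -5.27619410e+01, -2.78613049e+01, -7.40758060e-05,
        1.33106011e-02, -8.37093381e-06]), 'tool_pos': array([0.19121302, 0.5681442 , 0.30306779]), 'tcp_rot': array([-2.52299093e-04,  1.61663341e-01,  9.86845540e-01, -8.83360290e-04]), 'ft_force': array([-0.13067467, -0.16131318,  0.24176693]), 'moment': array([ 0.04705509, -0.0304296 , -0.01667547]), 'grip_force': 0.0, 'gripper_width': 0.08528881402940194}
top [ 0.30692181 -0.01837906  1.32427032] 0.02635333567380396 [[513.47340801   0.         273.76454656]
 [  0.         513.47340801 204.08028218]
 [  0.           0.           1.        ]]
scene [ 1.01445393 -0.06287441  0.85891779] -0.1029386472712576 [[411.79179351   0.         276.18584302]
 [  0.         411.79179351 205.78843552]
 [  0.           0.           1.        ]]
```

View pics/top0.png

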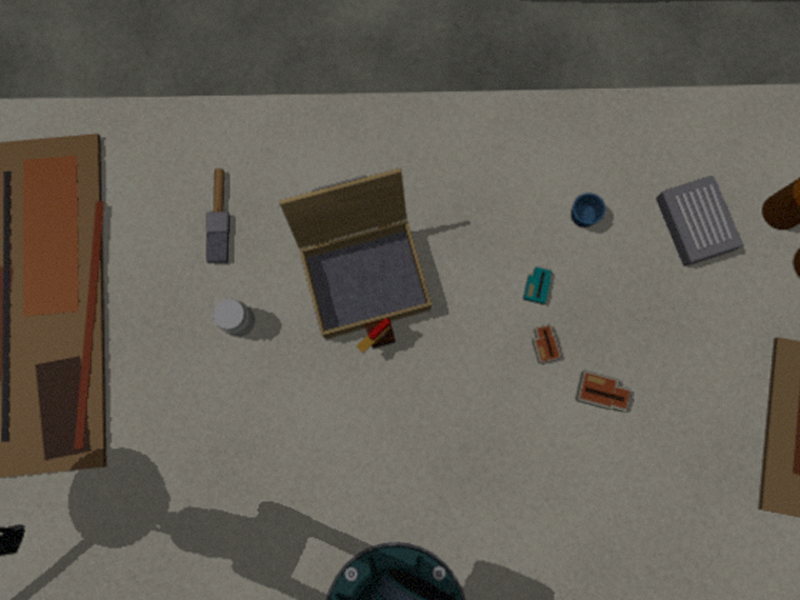

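View pics/scene0.png

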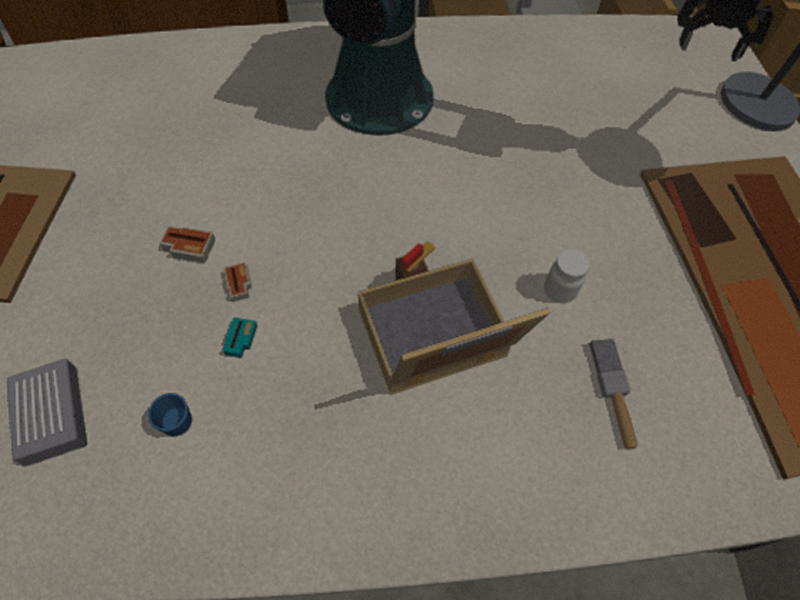

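Top picture (800x600): case centre about (367,280), lid open towards the top, turnbutton at (376,337), jar (233,318), brush (217,215), pot (588,210). Look-alikes for the fragment: turquoise (538,286), which is out by colour; a terracotta one at (547,344); and a larger terracotta one at (604,391). I choose the smaller terracotta one, (547,344), and check it in a crop.

Run:
```python
import pickle
from h import *
c=pickle.load(open("top.pkl","rb"));im=c["color"][:,:,::-1]
a=cv2.resize(im[220:295,365:447],(400,366),interpolation=cv2.INTER_CUBIC)   # 4.88x
b=cv2.resize(im[160:250,205:305],(400,360),interpolation=cv2.INTER_CUBIC)  # 4x
o=np.zeros((366,800,3),np.uint8);o[:,:400]=a;o[:360,400:]=b
cv2.imwrite("pics/crop0.png",np.clip(o*1.6,0,255).astype(np.uint8))
hsv=cv2.cvtColor(im,cv2.COLOR_BGR2HSV)
m=(((hsv[:,:,0]<14)|(hsv[:,:,0]>170))&(hsv[:,:,1]>110)&(hsv[:,:,2]>50)).astype(np.uint8);m[:,:210]=0;m[:,460:]=0
m=cv2.morphologyEx(m,cv2.MORPH_CLOSE,np.ones((5,5)))
n,l,st,ce=cv2.connectedComponentsWithStats(m)
for i in range(1,n):
    if st[i,4]>30:
        ys,xs=np.where(l==i);r=cv2.minAreaRect(np.c_[xs,ys].astype(np.float32))
        w=[pix2z(c,u,v,.018) for u,v in cv2.boxPoints(r)]
        print(ce[i],st[i],pix2z(c,*ce[i],.018),[x[:2].round(4) for x in w],[np.linalg.norm(w[k]-w[k-1]).round(4) for k in(1,2)])
# case rim corners (800 px scale): z=.06
for u,v in[(323,335),(431,305),(409,226),(301,249)]: print(pix2z(c,u*.7,v*.7,.06))
```

```text
[264.11267606 229.21830986] [257 222  17  16 142] [0.49205671 0.02617408 0.018     ] [array([0.4865, 0.0509]), array([0.5198, 0.0172]), array([0.5026, 0.0006]), array([0.4695, 0.0344])] [np.float64(0.0474), np.float64(0.0238)]
[382.32818533 240.61389961] [375 228  16  25 259] [ 0.458212   -0.27433625  0.018     ] [array([ 0.4834, -0.2509]), array([ 0.4922, -0.2817]), array([ 0.4361, -0.2951]), array([ 0.4275, -0.2646])] [np.float64(0.032), np.float64(0.0576)]
[422.26865672 273.74440299] [406 261  35  25 536] [ 0.37347726 -0.36931521  0.018     ] [array([ 0.362 , -0.3265]), array([ 0.4064, -0.3405]), array([ 0.3854, -0.4188]), array([ 0.3413, -0.4044])] [np.float64(0.0466), np.float64(0.0811)]
[0.47436688 0.11925578 0.06      ]
[ 0.5242142  -0.06948963  0.06      ]
[ 0.66784617 -0.03360628  0.06      ]
[0.62893068 0.1590697  0.06      ]
```

View pics/crop0.png

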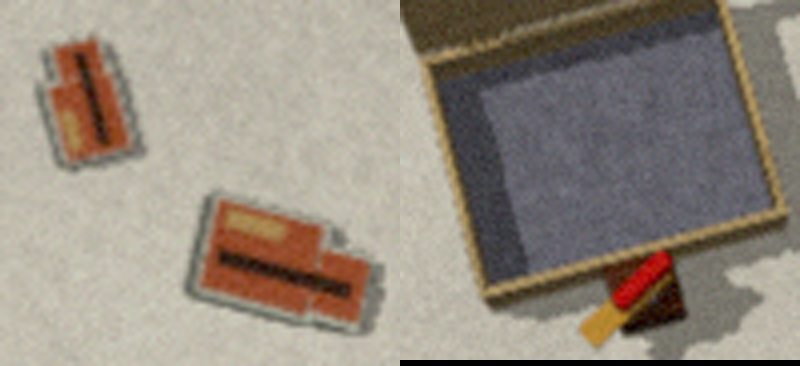

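The crop shows the smaller terracotta fragment at crop (92,122), with the larger one at lower right. The chosen fragment has its nose away from the robot. The turnbutton's red grip is at about (641,280) in the crop, with the bar pointing down-left. I work out the numbers while I start the move.

Run:
```python
import pickle
from h import *
c=pickle.load(open("top.pkl","rb"));sc=pickle.load(open("scene.pkl","rb"))
P=lambda u,v,z,k=.7:pix2z(c,u*k,v*k,z)
a=pix2z(c,226.75,235,.06);b=pix2z(c,301.75,213.25,.06);m=(a+b)/2
th=np.arctan2(-(a-b)[0],(a-b)[1]);u=np.array([np.cos(th),np.sin(th),0]);C=m+.08*u
print("case",C,np.degrees(th),np.linalg.norm(a-b),"pivot",C-.1*u,"grip by red",pix2z(c,265.25,230,.096))
print("frag wide part",pix2z(c,383.85,245,.018))
tip=pix2z(c,205+195/4,160+335/4,.0705);d=tip-(C-.1*u);print("bar",np.degrees(np.arctan2(d[1],d[0])),np.linalg.norm(d))
# lid angle: project free edge corners for angles
n=np.array([-u[1],u[0],0]);H=C+.08*u;H[2]=.06
for al in(1.4,1.5,1.6,1.7,1.8,1.9):
    e=H-u*.16*np.cos(al)+[0,0,.16*np.sin(al)]
    print(al,[(np.array(proj(c,e+s*.1*n))/.7).round() for s in(1,-1)],[(np.array(proj(sc,e+s*.1*n))/.7).round() for s in(1,-1)])
```

```text
case [0.5760782  0.04531316 0.06      ] 15.448848817223933 0.1942838979918138 pivot [0.47969133 0.01867536 0.06      ] grip by red [0.47905659 0.02078664 0.096     ]
frag wide part [ 0.44698155 -0.27757807  0.018     ]
bar 134.20565301759993 0.04513044260218006
1.4 [array([289., 242.]), array([412., 207.])] [array([527., 266.]), array([385., 311.])]
1.5 [array([286., 232.]), array([409., 197.])] [array([533., 275.]), array([389., 320.])]
1.6 [array([284., 223.]), array([406., 188.])] [array([539., 284.]), array([394., 331.])]
1.7 [array([281., 213.]), array([403., 179.])] [array([544., 295.]), array([398., 343.])]
1.8 [array([279., 205.]), array([401., 170.])] [array([549., 306.]), array([403., 355.])]
1.9 [array([277., 197.]), array([398., 163.])] [array([554., 318.]), array([407., 367.])]
```

>>> move_arm([
  [-1, [5.2, -6.4, 0], -36],
  [-1, [5.2, -6.4, 0], -36],
  [-1, [5.2, -6.4, 0], -36],
  [-1, [5.2, -6.4, 0], -36],
  [-1, [5.2, -6.4, 0], -36],
], squeeze=40)

```text
time: 0.52
tool_pos: [0.3221, 0.4067, 0.3035]
tcp_rot: [-0.0, 0.46, 0.888, -0.0]
ft_force: [0.5, 0.2, -0.2]
gripper_width: 0.0853
grip_force: 0.0
```

>>> move_arm([
  [-1, [5.2, -6.4, 0], -36],
  [-1, [5.2, -6.4, 0], -36],
  [-1, [5.2, -6.4, 0], -36],
  [-1, [5.2, -6.4, 0], -36],
  [-1, [5.2, -6.4, 0], -36],
])

```text
time: 0.93
tool_pos: [0.4523, 0.2465, 0.3037]
tcp_rot: [-0.0, 0.711, 0.703, -0.0]
ft_force: [0.4, 0.2, -0.1]
gripper_width: 0.0856
grip_force: 0.0
```

>>> move_arm([
  [-1, [0, -8, 0], -25],
  [-1, [0, -8, 0], -25],
  [-1, [0, -8, 0], -25],
  [-1, [0, -8, 0], -25],
  [-1, [0, -8, 0], -25],
])

```text
time: 1.35
tool_pos: [0.4508, 0.0461, 0.3036]
tcp_rot: [0.0, 0.846, 0.534, -0.0]
ft_force: [0.3, -0.4, -0.8]
gripper_width: 0.0855
grip_force: 0.0
```

>>> move_arm([
  [-1, [0, -8, 0], -25],
  [-1, [0, -8, 0], -25],
  [-1, [0, -8, 0], -25],
  [-1, [0, -8, 0], -25],
  [-1, [0, -8, 0], -25],
])

```text
time: 1.77
tool_pos: [0.4509, -0.1542, 0.3038]
tcp_rot: [0.0, 0.941, 0.338, -0.0]
ft_force: [0.5, -0.3, 1.1]
gripper_width: 0.0857
grip_force: 0.0
```

>>> move_arm([
  [-1, [-0.2, -5, -4], -25.6],
  [-1, [-0.2, -5, -4], -25.6],
  [-1, [-0.2, -5, -4], -25.6],
  [-1, [-0.2, -5, -4], -25.6],
  [-1, [-0.2, -5, -4], -25.6],
])

```text
time: 2.18
tool_pos: [0.4449, -0.28, 0.1998]
tcp_rot: [-0.001, 0.993, 0.12, -0.002]
ft_force: [0.2, -0.6, 0.0]
gripper_width: 0.0856
grip_force: 0.0
```

```bash
cat >> h.py <<'E'
from scipy.spatial.transform import Rotation as Ro
def wrist():
    s=arm.observe();c=camera("wrist");T=np.array(c["tool_from_camera"])
    q=s["tcp_rot"];Rt=Ro.from_quat([q[1],q[2],q[3],q[0]]).as_matrix()
    Rw=Rt@T[:3,:3];tw=Rt@T[:3,3]+s["tool_pos"]
    c["R"]=Rw.T;c["t"]=-Rw.T@tw;return s,c
E
python3 - <<'E'
from h import *
import pickle
s,c=wrist();pickle.dump((s,c),open("w1.pkl","wb"));print(s["tool_pos"],s["tcp_rot"],c["k1"])
im=cv2.cvtColor(c["color"],cv2.COLOR_RGB2BGR)
for p in[(.447,-.278,.018)]: print(proj(c,p))
cv2.imwrite("pics/w1.png",im)
E
```

```text
[ 0.44492106 -0.27995128  0.19981074] [-9.91044500e-04  9.92772697e-01  1.19990543e-01 -1.91275851e-03] -0.04997011646919581
(np.float64(280.3671930749967), np.float64(202.2262945711452))
```

View pics/w1.png

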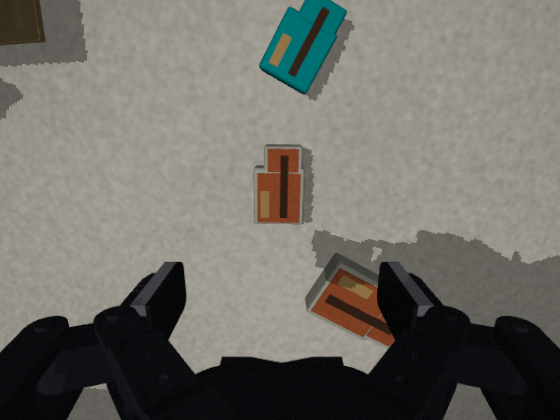

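The wrist picture shows the fragment's wide part at about (279,196), upright in the image and so aligned with the tool. Turquoise is at (305,45) and the larger one at (350,300), both clear of the fingers.

Run:
```python
from h import *
import pickle
s,c=pickle.load(open("w1.pkl","rb"))
f=lambda u,v:pix2z(c,u,v,.018)[:2]
print("centre",f(279,196),"top/bot",f(284,145),f(279,224),"L/R",f(254,196),f(303,196),"widths",np.linalg.norm(f(284,145)-f(279,224)),np.linalg.norm(f(254,196)-f(303,196)))
R=Ro.from_quat(np.roll(s["tcp_rot"],-1)).as_matrix();print("yaw",np.degrees(np.arctan2(R[1,1],R[0,1])))
a,b=f(302.5,150),f(303,222);print("edge dir",np.degrees(np.arctan2(*(a-b)[::-1])))
print(((np.r_[f(279,196),.077]-arm.observe()["tool_pos"])/.025).round(2),arm.observe()["tool_pos"])
```

```text
centre [ 0.45170253 -0.2757347 ] top/bot [ 0.49140894 -0.26999812] [ 0.42895218 -0.28126347] L/R [ 0.44696792 -0.25645887] [ 0.45625073 -0.29422595] widths 0.06346460257284003 0.038891169498604265
yaw -76.2171018182433
edge dir 15.17399374441504
[ 0.26  0.09 -4.97] [ 0.44514706 -0.27791037  0.20132594]
```

>>> move_arm([
  [-1, [0.25, 0.1, -1], 1],
  [-1, [0.25, 0.1, -2], 1],
  [-1, [0.25, 0.1, -3], 1],
  [-1, [0.25, 0.1, -3.5], 1],
  [-1, [0.25, 0.1, -4], 1],
])

```text
time: 2.65
tool_pos: [0.4526, -0.2725, 0.1033]
tcp_rot: [-0.001, 0.991, 0.133, -0.0]
ft_force: [-0.0, -0.1, 0.4]
gripper_width: 0.0852
grip_force: 0.0
```

>>> move_arm([
  [-1, [0, 0, -0.3], 0],
  [-1, [0, 0, -0.6], 0],
  [-1, [0, 0, -0.9], 0],
  [-1, [0, 0, -0.9], 0],
  [-1, [0, 0, -0.9], 0],
])

```text
time: 3.07
tool_pos: [0.4528, -0.2737, 0.0815]
tcp_rot: [-0.0, 0.991, 0.132, -0.0]
ft_force: [0.7, -0.0, 0.4]
gripper_width: 0.0853
grip_force: 0.0
```

>>> move_arm([
  [-1, [0, 0, -0.18], 0],
  [0.2, [0, 0, -0.18], 0],
  [0.6, [0, 0, -0.18], 0],
  [1, [0, 0, -0.18], 0],
  [1, [0, 0, -0.18], 0],
], squeeze=40)

```text
time: 3.48
tool_pos: [0.4529, -0.2741, 0.0772]
tcp_rot: [0.0, 0.991, 0.132, 0.0]
ft_force: [-5.0, 2.9, 36.3]
gripper_width: 0.0392
grip_force: 39.0
```

>>> move_arm([
  [1, [0, 0, 0], 0],
  [1, [0, 0, 0], 0],
  [1, [0, 0, 0], 0],
  [1, [0, 0, 0], 0],
  [1, [0, 0, 0], 0],
])

```text
time: 3.9
tool_pos: [0.4528, -0.2741, 0.0774]
tcp_rot: [0.0, 0.991, 0.132, 0.0]
ft_force: [-0.6, 0.2, 5.6]
gripper_width: 0.0392
grip_force: 40.3
```

>>> move_arm([
  [1, [0, 0, 0.8], 0],
  [1, [0, 0, 2], 0],
  [1, [0, 0, 3.4], 0],
  [1, [0.4, 1, 5], 0],
  [1, [0.8, 2.2, 5.2], 0],
])

```text
time: 4.32
tool_pos: [0.4751, -0.222, 0.2117]
tcp_rot: [0.003, 0.991, 0.13, 0.003]
ft_force: [0.9, -0.7, -0.7]
gripper_width: 0.0394
grip_force: 40.5
```

>>> move_arm([
  [1, [0.5, 1.4, 0], 0],
  [1, [1, 2.8, 0], 0],
  [1, [1.5, 4.2, 0], 0],
  [1, [2, 5.6, 0], 0],
  [1, [2.5, 7, 0], 0],
])

```text
time: 4.73
tool_pos: [0.5353, -0.0421, 0.207]
tcp_rot: [-0.0, 0.991, 0.132, 0.0]
ft_force: [1.2, -0.3, -0.3]
gripper_width: 0.039
grip_force: 40.5
```

>>> move_arm([
  [1, [0.6, 1.4, 0], 0],
  [1, [1.1, 2.5, 0], 0],
  [1, [1.4, 3.2, 0], 0],
  [1, [1.6, 3.55, 0], 0],
  [1, [1.6, 3.55, 0], 0],
])

```text
time: 5.15
tool_pos: [0.5759, 0.0464, 0.2068]
tcp_rot: [-0.0, 0.991, 0.133, 0.0]
ft_force: [0.4, 0.2, -0.7]
gripper_width: 0.0389
grip_force: 40.5
```

Run:
```python
from h import *
import pickle
s,c=wrist();pickle.dump((s,c),open("w2.pkl","wb"));print(s["tool_pos"],s["tcp_rot"],s["gripper_width"],s["grip_force"])
t=camera("top");pickle.dump(t,open("top2.pkl","wb"))
a=cv2.resize(t["color"][60:270,180:360][:,:,::-1],(400,466),interpolation=cv2.INTER_CUBIC)
o=np.zeros((466,800,3),np.uint8);o[:300,:400]=cv2.resize(c["color"][:,:,::-1],(400,300));o[:,400:]=a
cv2.imwrite("pics/w2.png",o)
```

```text
[0.57594495 0.04644012 0.20678631] [-1.47810812e-04  9.91094025e-01  1.33163412e-01  3.41675628e-04] 0.038919264835406475 40.50674557685852
```

View pics/w2.png

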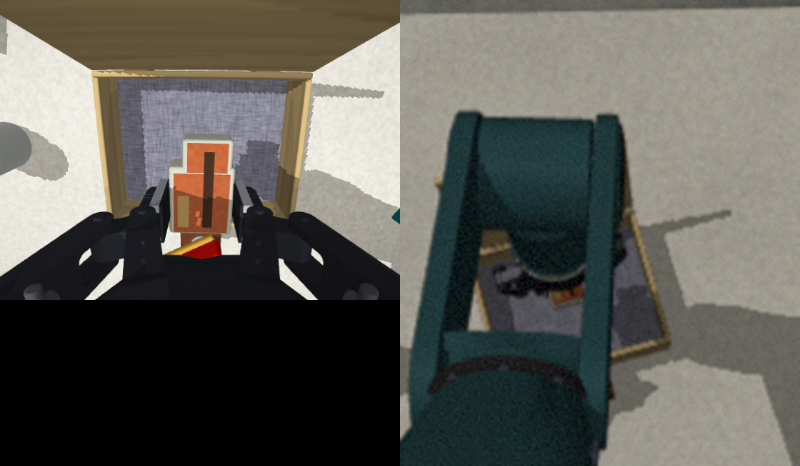

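The wrist view shows the fragment held at (202,190), centred in the case and painted face up.

>>> move_arm([
  [1, [-0.3, -0.1, -0.8], 0],
  [1, [-0.3, -0.1, -1.8], 0],
  [1, [-0.3, -0.1, -2.8], 0],
  [1, [-0.3, -0.1, -3.6], 0],
  [1, [-0.3, -0.1, -4.2], 0],
])

```text
time: 5.67
tool_pos: [0.5661, 0.0404, 0.1002]
tcp_rot: [-0.0, 0.991, 0.131, -0.001]
ft_force: [-0.2, 0.4, -1.4]
gripper_width: 0.0392
grip_force: 40.5
```

>>> move_arm([
  [1, [0, 0, -0.1], 0],
  [1, [0, 0, -0.2], 0],
  [1, [0, 0, -0.3], 0],
  [1, [0, 0, -0.4], 0],
  [1, [0, 0, -0.4], 0],
])

```text
time: 6.08
tool_pos: [0.5681, 0.0421, 0.0924]
tcp_rot: [0.0, 0.991, 0.132, 0.001]
ft_force: [0.2, -0.4, -0.9]
gripper_width: 0.0389
grip_force: 40.5
```

>>> move_arm([
  [1, [0, 0, -0.04], 0],
  [1, [0, 0, -0.08], 0],
  [1, [0, 0, -0.12], 0],
  [1, [0, 0, -0.16], 0],
  [1, [0, 0, -0.16], 0],
])

```text
time: 6.5
tool_pos: [0.5679, 0.0424, 0.0884]
tcp_rot: [0.0, 0.991, 0.132, 0.0]
ft_force: [-1.1, -1.0, 4.6]
gripper_width: 0.039
grip_force: 41.0
```

>>> move_arm([
  [0.6, [0, 0, -0.02], 0],
  [0.2, [0, 0, -0.02], 0],
  [-0.2, [0, 0, 0], 0],
  [-0.5, [0, 0, 0], 0],
  [-0.5, [0, 0, 0], 0],
])

```text
time: 6.92
tool_pos: [0.5678, 0.0424, 0.0879]
tcp_rot: [-0.0, 0.991, 0.132, 0.0]
ft_force: [0.6, 0.2, -1.5]
gripper_width: 0.0644
grip_force: 0.0
```

>>> move_arm([
  [-0.7, [0, 0, 0.3], 0],
  [-0.7, [0, 0, 0.8], 0],
  [-0.7, [0, 0, 1.6], 0],
  [-0.7, [0, 0, 2.8], 0],
  [-0.7, [0, 0, 4], 0],
])

```text
time: 7.33
tool_pos: [0.5669, 0.0424, 0.1885]
tcp_rot: [-0.0, 0.991, 0.132, -0.001]
ft_force: [1.0, -0.2, 0.4]
gripper_width: 0.0724
grip_force: 0.0
```

Run:
```python
from h import *
import pickle
s,c=wrist();pickle.dump((s,c),open("w3.pkl","wb"));print(s["tool_pos"],s["tcp_rot"],s["gripper_width"],np.array(c["tool_from_camera"]))
cv2.imwrite("pics/w3.png",c["color"][:,:,::-1])
```

```text
[0.566916   0.04238863 0.18854209] [-2.57405732e-04  9.91249528e-01  1.31996440e-01 -1.11640941e-03] 0.07236749950598181 [[-2.58384055e-04 -9.62079937e-01 -2.72767535e-01  6.85502664e-02]
 [ 9.99999753e-01 -7.00910137e-05 -7.00049707e-04 -8.95316618e-05]
 [ 6.54385225e-04 -2.72767649e-01  9.62079717e-01 -7.04688900e-02]
 [ 0.00000000e+00  0.00000000e+00  0.00000000e+00  1.00000000e+00]]
```

View pics/w3.png

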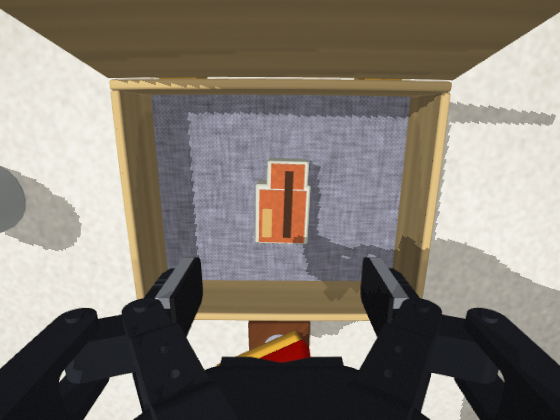

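Fragment lies flat, painted side up, at (282,205) on the foam, fingers clear. Next: up, over and behind the lid, with the fingers shut.

>>> move_arm([
  [-0.5, [0, 0, 1.2], 0],
  [0, [0, 0, 2.5], 0],
  [0.5, [0, 0, 3.8], 0],
  [1, [0, 0, 5], 0],
  [1, [0, 0, 5.7], 0],
])

```text
time: 7.8
tool_pos: [0.5687, 0.0424, 0.3344]
tcp_rot: [0.0, 0.991, 0.132, 0.002]
ft_force: [0.7, -0.4, -0.2]
gripper_width: 0.0155
grip_force: 0.0
```

>>> move_arm([
  [1, [1.5, 0.4, 0.2], 0],
  [1, [3, 0.8, 0.2], 0],
  [1, [4.5, 1.2, 0.2], 0],
  [1, [5.8, 1.6, 0.2], 0],
  [1, [6.8, 1.85, 0.2], 0],
])

```text
time: 8.22
tool_pos: [0.7399, 0.0896, 0.3354]
tcp_rot: [-0.0, 0.991, 0.132, 0.001]
ft_force: [1.0, -0.7, -0.2]
gripper_width: -0.0001
grip_force: 0.0
```

>>> move_arm([
  [1, [0, 0, 0], 0],
  [1, [0, 0, -0.8], 0],
  [1, [0, 0, -1.8], 0],
  [1, [0, 0, -2.8], 0],
  [1, [0, 0, -3.5], 0],
])

```text
time: 8.63
tool_pos: [0.736, 0.0884, 0.2456]
tcp_rot: [-0.0, 0.991, 0.132, -0.002]
ft_force: [-0.3, -0.2, -0.5]
gripper_width: 0.0001
grip_force: 0.0
```

Run:
```python
from h import *
import pickle
s=arm.observe();print(s["time"],s["tool_pos"],s["gripper_width"],s["ft_force"])
u=np.array([.965,.262]);C=np.array([.576,.0453])
prev=None
for a in [1.79,1.6,1.4,1.2,1.0,.8,.6,.4,.25,.12,.05,0]:
    r=.115;x=.08-r*np.cos(a)+.0075*np.sin(a);z=.06+r*np.sin(a)+.0075*np.cos(a)
    if a>1.57: x=.08-.16*np.cos(a)+.0105*np.sin(a);z=.06+r
    tip=x+.011;p=np.r_[C+tip*u,z+.073]
    print(a,round(tip,4),p.round(4),((p-s["tool_pos"])/.025).round(2))
c=camera("scene");o=c["color"][:,:,::-1];cv2.imwrite("pics/s4.png",cv2.resize(o[100:300,200:420],(800,727))[:600])
```

```text
8.6333 [0.73600577 0.08842825 0.24556142] 7.07570250760645e-05 [-0.27704439 -0.15955195 -0.47311647]
1.79 0.136 [0.7073 0.0809 0.248 ] [-1.15 -0.3   0.1 ]
1.6 0.1062 [0.6785 0.0731 0.248 ] [-2.3  -0.61  0.1 ]
1.4 0.0788 [0.6521 0.066  0.2476] [-3.36 -0.9   0.08]
1.2 0.0563 [0.6303 0.0601 0.2429] [-4.23 -1.13 -0.11]
1.0 0.0352 [0.6099 0.0545 0.2338] [-5.04 -1.36 -0.47]
0.8 0.0163 [0.5917 0.0496 0.2207] [-5.77 -1.55 -0.99]
0.6 0.0003 [0.5763 0.0454 0.2041] [-6.39 -1.72 -1.66]
0.4 -0.012 [0.5644 0.0422 0.1847] [-6.86 -1.85 -2.43]
0.25 -0.0186 [0.5581 0.0404 0.1687] [-7.12 -1.92 -3.07]
0.12 -0.0223 [0.5545 0.0395 0.1542] [-7.26 -1.96 -3.65]
0.05 -0.0235 [0.5533 0.0391 0.1462] [-7.31 -1.97 -3.97]
0 -0.024 [0.5528 0.039  0.1405] [-7.33 -1.98 -4.2 ]
```

View pics/s4.png

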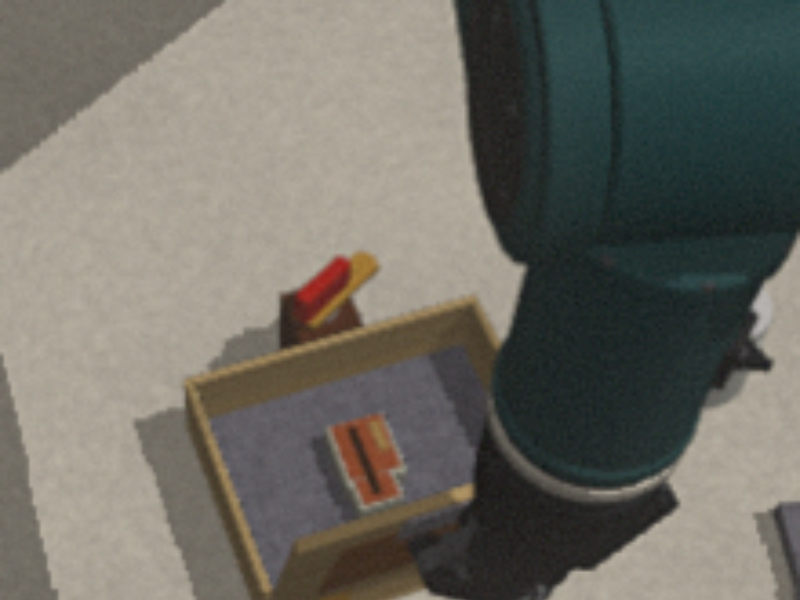

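The scene view shows the fragment flat in the case at (365,460) and the gripper behind the lid at (480,560). Now I swing the lid over.

>>> move_arm([
  [1, [-0.6, -0.15, 0.1], 0],
  [1, [-1.15, -0.3, 0.1], 0],
  [1, [-1.55, -0.41, 0.1], 0],
  [1, [-1.95, -0.52, 0.1], 0],
  [1, [-2.3, -0.61, 0.1], 0],
])

```text
time: 9.1
tool_pos: [0.6816, 0.0736, 0.2537]
tcp_rot: [-0.0, 0.991, 0.132, 0.003]
ft_force: [3.8, 1.3, 9.6]
gripper_width: 0.0002
grip_force: 2.6
```

>>> move_arm([
  [1, [-0.35, -0.1, 0], 0],
  [1, [-0.7, -0.19, 0], 0],
  [1, [-1.06, -0.29, -0.02], 0],
  [1, [-1.5, -0.41, -0.1], 0],
  [1, [-1.93, -0.52, -0.21], 0],
])

```text
time: 9.52
tool_pos: [0.6322, 0.0601, 0.2467]
tcp_rot: [0.0, 0.991, 0.132, 0.002]
ft_force: [1.8, 0.8, 2.3]
gripper_width: -0.0002
grip_force: 1.4
```

>>> move_arm([
  [1, [-0.4, -0.12, -0.17], 0],
  [1, [-0.81, -0.23, -0.36], 0],
  [1, [-1.18, -0.33, -0.6], 0],
  [1, [-1.54, -0.42, -0.88], 0],
  [1, [-1.54, -0.42, -0.88], 0],
])

```text
time: 9.93
tool_pos: [0.5907, 0.0493, 0.2225]
tcp_rot: [-0.0, 0.991, 0.132, -0.002]
ft_force: [-0.8, 1.0, -0.5]
gripper_width: -0.0004
grip_force: 0.0
```

>>> move_arm([
  [1, [-0.31, -0.08, -0.33], 0],
  [1, [-0.62, -0.17, -0.67], 0],
  [1, [-0.85, -0.23, -1.05], 0],
  [1, [-1.09, -0.3, -1.44], 0],
  [1, [-1.22, -0.33, -1.76], 0],
])

```text
time: 10.35
tool_pos: [0.5624, 0.0414, 0.1792]
tcp_rot: [0.0, 0.991, 0.132, -0.0]
ft_force: [-1.1, -1.8, 2.6]
gripper_width: -0.0001
grip_force: 1.4
```

>>> move_arm([
  [1, [-0.13, -0.04, -0.32], 0],
  [1, [-0.2, -0.06, -0.6], 0],
  [1, [-0.27, -0.08, -0.85], 0],
  [1, [-0.3, -0.09, -1.05], 0],
  [1, [-0.32, -0.09, -1.2], 0],
])

```text
time: 10.77
tool_pos: [0.5545, 0.0393, 0.1483]
tcp_rot: [-0.0, 0.991, 0.132, -0.001]
ft_force: [-0.8, -0.7, 2.6]
gripper_width: -0.0002
grip_force: 1.2
```

Contact force about 2.6 N, consistent with pushing the hinge. Now press to the stop in small steps.

>>> move_arm([
  [1, [0, 0, -0.1], 0],
  [1, [0, 0, -0.2], 0],
  [1, [0, 0, -0.28], 0],
  [1, [0, 0, -0.34], 0],
  [1, [0, 0, -0.38], 0],
])

```text
time: 11.18
tool_pos: [0.555, 0.0394, 0.1405]
tcp_rot: [-0.0, 0.991, 0.132, -0.0]
ft_force: [-6.7, -0.9, 21.9]
gripper_width: -0.0002
grip_force: 11.1
```

Lid seated at its hard stop at TCP z = 0.1405, the expected height. Now up and over to the turnbutton, turning on the way.

>>> move_arm([
  [1, [0, 0, 1], 0],
  [0.5, [-0.3, -0.1, 2.4], 6],
  [0, [-0.9, -0.2, 3.8], 13],
  [-0.5, [-1.8, -0.5, 4.4], 20],
  [-1, [-3, -0.8, 4.4], 27],
])

```text
time: 11.6
tool_pos: [0.4842, 0.019, 0.2539]
tcp_rot: [0.003, 0.932, 0.363, 0.005]
ft_force: [0.5, -0.3, -0.7]
gripper_width: 0.048
grip_force: 0.0
```

>>> move_arm([
  [-1, [0, 0, 0], 7],
  [-1, [0, 0, 0], 14],
  [-1, [0, 0, 0], 21],
  [-1, [0, 0, 0], 28],
  [-1, [0, 0, 0], 35],
])

```text
time: 12.02
tool_pos: [0.4806, 0.0194, 0.2499]
tcp_rot: [0.001, 0.78, 0.626, 0.001]
ft_force: [-0.2, -0.9, 0.3]
gripper_width: 0.0855
grip_force: 0.0
```

>>> move_arm([
  [-1, [0, 0, 0], 7],
  [-1, [0, 0, 0], 14],
  [-1, [0, 0, 0], 21],
  [-1, [0, 0, 0], 28],
  [-1, [0, 0, 0], 35],
])

```text
time: 12.43
tool_pos: [0.4806, 0.0194, 0.2498]
tcp_rot: [0.001, 0.555, 0.832, 0.0]
ft_force: [0.1, 0.9, 0.4]
gripper_width: 0.0852
grip_force: 0.0
```

>>> move_arm([
  [-1, [0, 0, 0], 7],
  [-1, [0, 0, 0], 14],
  [-1, [0, 0, 0], 21],
  [-1, [0, 0, 0], 25],
  [-1, [0, 0, 0], 25],
])

```text
time: 12.85
tool_pos: [0.4805, 0.0194, 0.2498]
tcp_rot: [0.001, 0.364, 0.931, 0.0]
ft_force: [-0.2, -0.5, 0.7]
gripper_width: 0.0855
grip_force: 0.0
```

Run:
```python
from h import *
import pickle
s,c=wrist();pickle.dump((s,c),open("w5.pkl","wb"))
R=Ro.from_quat(np.roll(s["tcp_rot"],-1)).as_matrix();print(s["tool_pos"],"yaw",np.degrees(np.arctan2(R[1,1],R[0,1])),s["q"])
print(proj(c,[.4795,.0195,.096]))
im=cv2.cvtColor(c["color"],cv2.COLOR_RGB2BGR);h=cv2.cvtColor(im,cv2.COLOR_BGR2HSV)
m=(((h[:,:,0]<6)|(h[:,:,0]>174))&(h[:,:,1]>200)&(h[:,:,2]>60)).astype(np.uint8)
n,l,st,ce=cv2.connectedComponentsWithStats(m)
for i in range(1,n):
    if st[i,4]>100:print(ce[i],st[i])
cv2.imwrite("pics/w5.png",im)
```

```text
[0.48053041 0.01942679 0.24977808] yaw 47.308535250997494 [-1.03454143e-01  2.49853396e-01  1.82832340e+00  1.79912776e-04
  1.06210020e+00 -9.29230931e-01]
(np.float64(280.73501749024115), np.float64(216.51518765834172))
[282.44714588 211.6564482 ] [273 181  19  62 946]
```

View pics/w5.png

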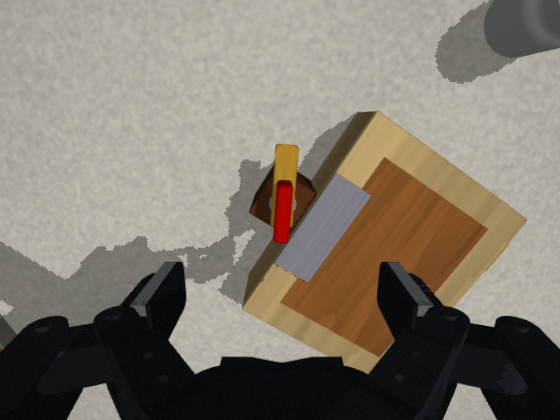

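The picture shows the lid shut, with the grip at (282,212) and the bar pointing to (287,147). I fit the ridge precisely.

Run:
```python
from h import *
import pickle
s,c=pickle.load(open("w5.pkl","rb"))
im=cv2.cvtColor(c["color"],cv2.COLOR_RGB2BGR);h=cv2.cvtColor(im,cv2.COLOR_BGR2HSV)
m=((h[:,:,0]<6)|(h[:,:,0]>174))&(h[:,:,1]>200)&(h[:,:,2]>60);m[:170]=0;m[250:]=0
v,u=np.where(m);P=np.array([pix2z(c,a,b,.096)[:2] for a,b in zip(u,v)])
r=cv2.minAreaRect(P.astype(np.float32)*1000);print(r)
k=P.mean(0);w,V=np.linalg.eigh(np.cov(P.T));print(k,np.degrees(np.arctan2(V[1,1],V[0,1]))%180)
print("tip",pix2z(c,287,145,.0705),h[215,282],h[238,282],h[200,277])
# case check: lid top corners z=.068
for a,b in[(379,112),(525,219)]:print(pix2z(c,a,b,.068))
```

```text
((478.1237487792969, 22.62142562866211), (11.463974952697754, 45.97341537475586), 43.53707504272461)
[0.47780288 0.02271895] 133.84641485284064
tip [0.44705714 0.05590689 0.0705    ] [  1 255 171] [  0 255 171] [  1 255 131]
[0.47570152 0.12286937 0.068     ]
[0.62605355 0.16194302 0.068     ]
```

>>> move_arm([
  [-1, [-0.08, 0.08, -1], -3.6],
  [-1, [-0.08, 0.08, -2], -3.6],
  [-1, [-0.08, 0.08, -3], -3.6],
  [-1, [-0.08, 0.08, -3.6], -3.6],
  [-1, [-0.08, 0.08, -4], -3.6],
])

```text
time: 13.32
tool_pos: [0.4773, 0.0215, 0.1479]
tcp_rot: [-0.001, 0.396, 0.918, -0.0]
ft_force: [-0.8, -1.3, -0.1]
gripper_width: 0.0852
grip_force: 0.0
```

>>> move_arm([
  [-0.6, [0, 0, 0], 0],
  [-0.2, [0, 0, 0], 0],
  [0.2, [0, 0, 0], 0],
  [0.5, [0, 0, 0], 0],
  [0.6, [0, 0, 0], 0],
], squeeze=30)

```text
time: 13.73
tool_pos: [0.4786, 0.0213, 0.1505]
tcp_rot: [0.001, 0.394, 0.919, 0.0]
ft_force: [-0.4, 0.4, -0.4]
gripper_width: 0.0255
grip_force: 0.0
```

>>> move_arm([
  [0.7, [0, 0, 0], 0],
  [0.8, [0, 0, 0], 0],
  [1, [0, 0, 0], 0],
  [1, [0, 0, 0], 0],
  [1, [0, 0, 0], 0],
])

```text
time: 14.15
tool_pos: [0.479, 0.0218, 0.1505]
tcp_rot: [0.001, 0.394, 0.919, 0.001]
ft_force: [0.5, 3.7, 6.5]
gripper_width: 0.0116
grip_force: 34.1
```

>>> move_arm([
  [1, [0, 0, 0], 0],
  [1, [0, 0, 0], 0],
  [1, [0, 0, 0.1], 0],
  [1, [0, 0, 0.2], 0],
  [1, [0, 0, 0.3], 0],
], squeeze=70)

```text
time: 14.57
tool_pos: [0.479, 0.0217, 0.1571]
tcp_rot: [0.001, 0.395, 0.919, 0.001]
ft_force: [4.2, 4.7, -7.8]
gripper_width: 0.0103
grip_force: 70.4
```

>>> move_arm([
  [1, [0, 0, 0.1], 0],
  [1, [0, 0, 0.2], 0],
  [1, [0, 0, 0.3], 0],
  [1, [0, 0, 0.3], 0],
  [1, [0, 0, 0.3], 0],
])

```text
time: 14.98
tool_pos: [0.479, 0.0217, 0.1644]
tcp_rot: [0.001, 0.395, 0.919, 0.001]
ft_force: [5.0, 4.1, -10.5]
gripper_width: 0.01
grip_force: 70.1
```

>>> move_arm([
  [1, [0, 0, 0], -5],
  [1, [0, 0, 0], -10],
  [1, [0, 0, 0], -15],
  [1, [0, 0, 0], -20],
  [1, [0, 0, 0], -25],
])

```text
time: 15.4
tool_pos: [0.4794, 0.022, 0.1644]
tcp_rot: [0.001, 0.586, 0.811, 0.001]
ft_force: [6.2, 6.0, -9.7]
gripper_width: 0.0104
grip_force: 70.1
```

>>> move_arm([
  [1, [0.03, 0.03, 0], -5],
  [1, [0.04, 0.04, 0], -10],
  [1, [0.04, 0.04, 0], -15],
  [1, [0.04, 0.04, 0], -20],
  [1, [0.04, 0.04, 0], -25],
])

```text
time: 15.82
tool_pos: [0.4801, 0.0224, 0.1643]
tcp_rot: [0.001, 0.747, 0.665, 0.001]
ft_force: [5.0, 1.6, -9.4]
gripper_width: 0.01
grip_force: 70.1
```

>>> move_arm([
  [1, [0, 0, 0], -5],
  [1, [0, 0, 0], -10],
  [1, [0, 0, 0], -15],
  [1, [0, 0, 0], -20],
  [1, [0, 0, 0], -25],
])

```text
time: 16.23
tool_pos: [0.4806, 0.0222, 0.1645]
tcp_rot: [0.001, 0.873, 0.487, 0.001]
ft_force: [6.8, 1.4, -9.3]
gripper_width: 0.0105
grip_force: 70.1
```

>>> move_arm([
  [1, [0.03, 0, 0], -5],
  [1, [0.04, 0, 0], -10],
  [1, [0.04, 0, 0], -15],
  [1, [0.04, 0, 0], -20],
  [1, [0.04, 0, 0], -25],
])

```text
time: 16.65
tool_pos: [0.4812, 0.0219, 0.1643]
tcp_rot: [0.001, 0.958, 0.287, 0.001]
ft_force: [4.9, -1.5, -9.4]
gripper_width: 0.0102
grip_force: 70.1
```

>>> move_arm([
  [1, [0, 0, 0], -4],
  [1, [0, 0, 0], -8],
  [1, [0, 0, 0], -12],
  [1, [0, 0, 0], -15],
  [1, [0, 0, 0], -17],
])

```text
time: 17.07
tool_pos: [0.4814, 0.0216, 0.1644]
tcp_rot: [0.001, 0.99, 0.143, 0.001]
ft_force: [5.0, -1.3, -9.1]
gripper_width: 0.0104
grip_force: 70.1
```

Run:
```python
from h import *
s=arm.observe();R=Ro.from_quat(np.roll(s["tcp_rot"],-1)).as_matrix();print(s["tool_pos"],"yaw",np.degrees(np.arctan2(R[1,1],R[0,1])),s["moment"],s["ft_force"])
```

```text
[0.48142284 0.02160481 0.16439415] yaw -73.54733057585585 [-0.30258884 -0.88607665  0.11801702] [ 4.99700706 -1.3087452  -9.06069839]
```

>>> move_arm([
  [1, [0, 0, 0], -1],
  [1, [0, 0, 0], -1.5],
  [1, [0, 0, 0], -2],
  [1, [0, 0, 0], -2.5],
  [1, [0, 0, 0], -2.5],
])

```text
time: 17.48
tool_pos: [0.4814, 0.0216, 0.1644]
tcp_rot: [0.001, 0.992, 0.123, 0.001]
ft_force: [5.0, -1.4, -9.2]
gripper_width: 0.0103
grip_force: 70.2
```

Run:
```python
from h import *
s=arm.observe();R=Ro.from_quat(np.roll(s["tcp_rot"],-1)).as_matrix();print(s["tool_pos"],"yaw",np.degrees(np.arctan2(R[1,1],R[0,1])),s["moment"],s["ft_force"])
```

```text
[0.48143832 0.02156591 0.16441829] yaw -75.89431758597172 [-0.35680404 -0.8785528   0.25157321] [ 5.00177787 -1.39676717 -9.18668847]
```

Moment doubled to 0.25 N m, so the stop is reached. One degree more, then lower it onto the lid.

>>> move_arm([
  [1, [0, 0, 0], -0.5],
  [1, [0, 0, 0], -1],
  [1, [0, 0, -0.05], -1],
  [1, [0, 0, -0.1], -1],
  [1, [0, 0, -0.15], -1],
])

```text
time: 17.9
tool_pos: [0.4815, 0.0216, 0.1607]
tcp_rot: [0.001, 0.993, 0.115, 0.001]
ft_force: [4.8, -1.5, -8.5]
gripper_width: 0.0105
grip_force: 70.4
```

>>> move_arm([
  [1, [0, 0, -0.03], 0],
  [1, [0, 0, -0.06], 0],
  [1, [0, 0, -0.09], 0],
  [1, [0, 0, -0.09], 0],
  [1, [0, 0, -0.09], 0],
])

```text
time: 18.32
tool_pos: [0.4814, 0.0216, 0.159]
tcp_rot: [0.001, 0.993, 0.114, 0.001]
ft_force: [3.8, -4.2, -1.7]
gripper_width: 0.0103
grip_force: 71.3
```

Run:
```python
from h import *
s=arm.observe();R=Ro.from_quat(np.roll(s["tcp_rot"],-1)).as_matrix();print(s["tool_pos"],"yaw",np.degrees(np.arctan2(R[1,1],R[0,1])),s["moment"],s["ft_force"])
```

```text
[0.48139249 0.02159805 0.15900054] yaw -76.85387551553288 [-0.62118424 -0.78713033  0.52388802] [ 3.79769646 -4.22114347 -1.74402997]
```

The bar rests on the plate: lift is 8.5 mm and the spring load is off the tool. Release and retreat.

>>> move_arm([
  [0.7, [0, 0, 0], 0],
  [0.5, [0, 0, 0], 0],
  [0.2, [0, 0, 0], 0],
  [-0.2, [0, 0, 0], 0],
  [-0.2, [0, 0, 0], 0],
])

```text
time: 18.73
tool_pos: [0.4793, 0.0225, 0.1585]
tcp_rot: [-0.0, 0.994, 0.114, -0.001]
ft_force: [0.6, 0.8, 0.4]
gripper_width: 0.0514
grip_force: 0.0
```

>>> move_arm([
  [-0.3, [0, 0, 0.5], 0],
  [-0.3, [0, 0, 1.2], 0],
  [-0.3, [0, 0, 2.2], 0],
  [-0.3, [0, 0, 3.5], 0],
  [-0.3, [0, 0, 4], 0],
])

```text
time: 19.15
tool_pos: [0.481, 0.0224, 0.2619]
tcp_rot: [0.0, 0.993, 0.114, 0.002]
ft_force: [1.5, -0.1, 0.0]
gripper_width: 0.0555
grip_force: 0.0
```

Run:
```python
from h import *
s,c=wrist();print(s["tool_pos"],s["ft_force"],s["gripper_width"])
im=cv2.cvtColor(c["color"],cv2.COLOR_RGB2BGR);cv2.imwrite("pics/w6.png",im);h=cv2.cvtColor(im,cv2.COLOR_BGR2HSV)
m=((h[:,:,0]<6)|(h[:,:,0]>174))&(h[:,:,1]>200)&(h[:,:,2]>60)
n,l,st,ce=cv2.connectedComponentsWithStats(m.astype(np.uint8));i=1+st[1:,4].argmax();print(st[i])
v,u=np.where(l==i)
P=np.array([pix2z(c,a,b,.1045)[:2] for a,b in zip(u,v)])
w,V=np.linalg.eigh(np.cov(P.T));print(P.mean(0),np.degrees(np.arctan2(V[1,1],V[0,1]))%180, cv2.minAreaRect((P*1000).astype(np.float32)))
```

```text
[0.48095342 0.02244671 0.26186563] [ 1.45776877 -0.14657858  0.0474375 ] 0.05546368154722848
[275 183  16  62 905]
[0.48266913 0.02182779] 14.695558872403808 ((482.0716247558594, 21.826025009155273), (46.326107025146484, 10.84387493133545), 13.476426124572754)
```

View pics/w6.png

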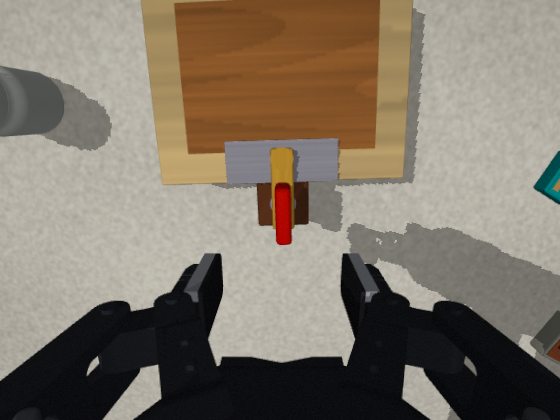

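The picture shows the lid shut, the bar straight across the plate at (282,170) and the gripper clear. The ridge is at 14.7°, along the case's axis.

```bash
python3 -c "
from rig import arm
print(arm.finish_job())"
```

```text
the job is handed in; nothing more can be done
None
```

The job is handed in at about 19 s of the 72 s allowed: the fragment lies flat on the foam, painted side up; the lid is shut at its hard stop; and the turnbutton is locked across it, sprung down on the plate. I did not touch the jar, brush or pot, and the hand-in gave no verdict.

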